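# Push the battery pack through the charger's spring flap until it clicks home

## Task

Put the larger of the two battery packs on charge: stand it in the mouth of the shelf charger, push it down through the spring flap until its catch clicks and it stays down, and let the two leaves of the flap close behind it. Press with feeling and stop once it is home, do not force it, and leave the other things on the shelf where they are.

Things in the scene. Friction and masses are not known exactly. Their poses are not given: they have to be found in the camera images.
- pack: the larger battery pack, to be loaded: upright plastic block 32 (x) x 60 (y) x 90 (z) mm, about 0.22 kg, grey with a black head. Origin at the centre of its underside, z up. The lowest 10 mm taper to 22 x 52 mm. Grip it across x (32 mm), on its two plain wide faces. Half a turn about z makes no difference
- pack_top (a point): centre of that pack's flat top, 90 mm above its origin; pushed here with shut fingers, which follow it up to 44 mm into the mouth and best fit with their closing line along the charger's y, the long way of the mouth. Between 10 and 20 mm below the top a level catch groove, 4.5 mm deep, runs across each narrow end (+y and -y) of the pack
- dock: the charger, fixed to the shelf: grey steel housing with a flat top, 96 (x) x 146 (y) x 158 (height) mm, from y = -50 to +96 mm of its origin, which lies on the shelf under the centre of the well; z up. Do not press on the seated or sinking pack, or on the charger, with more than 25 N; the pack's contacts with it (leaves, catches, plate) must stay under 40 N in all
- mouth (a point): centre of the charger's mouth, level with the rim, 158 mm above the shelf, axes as the charger's: mouth 40 (x) x 64 (y) mm. The pack goes in upright, its x along the charger's x (either way). The flap's two leaves lie just under the mouth and open downward only; the pack's foot needs 5 to 12 N to spread them, then they rub lightly on its sides
- throat (a point): centre of the top of the narrow well, 28 mm below the mouth: 35 (x) x 63 (y) mm from here down, no room for fingers beside the pack. 47 to 62 mm below the rim its foot comes to rest on two spring catches in the well's ends, which hold its weight; push it on by the middle of its top with shut fingers
- seat (a point): point on the well's axis 124.5 mm below the mouth, where the underside of a seated pack lies on average. The contact cradle is on a setting screw, so home is up to 7.5 mm above or below this, unseen: the pack's top then lies 27 to 42 mm under the rim. 23 mm before home the foot meets a sprung plate: 9 N, then 0.14 N more per mm; it lifts an unlatched pack again
- leaf_near (a joint): angle in rad of the flap leaf hinged on the charger's -x side of the mouth: 0 shut (level, 3 mm under the rim), 1.55 hanging straight down; 21.5 x 61 mm, 2.5 mm thick grey plastic with a steel edge, spring shut
- leaf_far (a joint): the same for the leaf hinged on the charger's +x side. (What is felt at the end of the push: it grows to about 12 to 19 N, drops by 3 to 7 N as the catches snap into the grooves and the pack is home, and 1.5 mm deeper comes a hard stop)
- spare: the smaller battery pack, not wanted: same make, 32 (x) x 34 (y) x 62 mm high, origin at the centre of its underside; the two packs stand near each other in either order
- jar: bystander: frosted plastic storage jar with grey twist lid, diameter 88, 104 mm high, origin at the centre of its underside
- crampon: bystander: grey steel crampon standing on its points, 260 x 92 mm, 76 mm high at the heel, long axis x, origin under its middle
- shovel_grip: bystander: orange D-shaped shovel grip with a stub of tube, lying, 250 x 132 x 34 mm high, long axis x
- multitool: bystander: folded steel multi-tool lying flat, 122 x 36 x 20 mm high, long axis x, origin at the centre of its underside
- headlamp: bystander: black headlamp housing without strap, 50 x 70 x 43 mm high, origin at the centre of its underside

How it is judged:
By the outcome, as a careful person would: the job done as asked, in the order asked, and still so for the second after the job is handed in, with the robot touching nothing.
It also fails if it takes over 67 s, if anything falls off the work surface, if the arm or the gripper's body presses on something with over 40 N, if the wrist force passes 120 N, or if a joint passes its speed limit or range.

## Robot

A 6-joint arm with a two-finger parallel gripper is mounted at the origin on the work surface. World frame = base frame: x ahead of the robot, y to its left, z up, the work surface at z = 0. Lengths are in m, angles in rad, forces in N, time in s.
With the tool pointing down it reaches from about 0.25 to 0.725 m from the base axis. Payload 4 kg.
Tool frame: the origin (TCP) lies on the centre line of the jaws, within the pads' length; the fingertips stand 17 mm ahead of it and the grasp point (between the pads) lies 2 mm behind it; z points along the fingers, y is the line along which they close (so a half turn about z gives the same grasp; the last joint's range is limited). The gripper opens to 85 mm and grips with 20 to 120 N. Pads are 22 mm wide; open, the fingers measure 114 mm over their backs; the gripper's body (76 mm by 85 mm) begins 54 mm behind the grasp point. The pads swing forward as they close: fully open they stand 13 mm farther back than shut.
Start: joints at [-1.121, 0.241, 0.005, 1.335, 0, 1.571], TCP at [0.217, -0.45, 0.248] pointing down, gripper open.
Joint ranges: [-2.72, 2.72], [-1.05, 1.87], [-1.09, 1.28], [-1.99, 2.15], [-1.42, 1.44], [-3.14, 3.14]. Speed limits (rad/s): [2.79, 2.79, 3.14, 3.14, 3.14, 3.14].

## Interface

Orientations are given as a unit quaternion [x, y, z, w].
In Python, from workcell import bot, camera, get_calibration gives the robot as it stands.
- The arm moves only by the tool apply_moves, never from a script. Its argument "steps" is a list of rows, each a list of 3 entries, a list of its own where there are three numbers: the shift along the tool's x, y, z as a fraction of full scale, then the turn, a rotation vector about the tool's x, y, z as a fraction of full scale, then the opening, from 0 (shut) to 1 (fully open). A call has exactly 8 rows; each row shifts and turns the commanded pose from where the row before left it, along the tool's axes as they then stand; what a row does not reach is not made up. Full scale, the value 1, is 20 cm for a shift and pi rad for a turn. A row lasts 1/12 s, in which the tool goes at most 41.7 mm and 7.16 degrees, less where a joint would pass 70% of its speed; a pose out of reach is approached as far as the arm can. A call with a number of a shift or a turn outside -1 to 1 is refused whole. A call with a gripper value outside its range is refused whole. The fingers move at their own pace and stop on an object; the grip force is fixed at half the most. Time passes only in rows, so rows that do not move let the fingers close, or fill a call up. It gives the time, the measured TCP pose, the force, the opening and the grip force at its end, in the units of the state.
- bot.get_obs(): the state, without advancing time (a new reading comes with each control period).
- camera(name): name is "side" or "top"; returns (picture, depth): 384x512x3 uint8, red, green, blue; 384x512 float32, m along the optical axis (not along the pixel's ray), 0 where there is no reading.
- get_calibration(name): a dict with "fov_y" (degrees; the focal length in pixels is half the picture's height over the tangent of half this angle, whatever the lens; pixels are square), "cx", "cy" (the principal point, pixels), "rvec" (rotation vector, rad) and "tvec" (3), from world to camera coordinates, as OpenCV has them. Camera axes: x right, y down, z forward; pixel columns grow to the right and rows downward; lengths in m; the calibration is good to about 2 mm. A picture is of the moment at which its call begins. get_calibration takes no time and is no camera call.
- bot.job_done(): hands the job in; it is judged then, once.
The state is a dict: "clock": time; "joint_pos": joint angles; "joint_vel": joint speeds; "tau": joint torques, N m; "eef_pos": TCP position; "tool_rot": TCP orientation; "ft_force": force on the tool from outside, world axes, zero at the start; "ft_torque": the same for the moment, N m; "grip_width": finger opening in m; "grasp_force": force on a finger pad.
Only numpy, scipy, OpenCV 4.12 (cv2) and the standard library are available. Lean on these libraries where they do the work, as an engineer would, in place of code of your own. Each camera call takes 0.05 s, during which the arm holds its last target. There are 200 camera calls.

## Working session

There is one attempt and no reset: what is moved stays moved. The work goes in short steps, Python scripts to look and compute and a tool call to move; the robot and the scene stay as the last step left them, time stands still between calls to the robot, and variables do not carry over. Pictures are saved under pics/ and viewed, at most 10 in all, crops included, and the job is handed in when it is done.

Besides the shell and the picture viewer there is one more tool, called after "Call:" by a JSON object that holds its "name" and its "arguments", one argument or row to a line. apply_moves: Moves the arm, as the interface text tells. Its arguments: {"type":"object","properties":{"steps":{"type":"array"}},"required":["steps"]}

```bash
mkdir -p pics; cat > h.py <<'E'
import numpy as np, cv2
from workcell import bot, camera, get_calibration
def cal(n):
    c=get_calibration(n); R=cv2.Rodrigues(np.array(c["rvec"],float))[0]; f=192/np.tan(np.radians(c["fov_y"])/2)
    return c,R,np.array(c["tvec"],float),f
def world(n,d):
    c,R,t,f=cal(n); v,u=np.mgrid[0:384,0:512]
    P=np.stack([(u-c["cx"])/f*d,(v-c["cy"])/f*d,d],-1)
    return (P-t)@R
E
python3 - <<'E'
from h import *
for n in("side","top"):
    p,d=camera(n); cv2.imwrite(f"pics/{n}0.png",p[:,:,::-1]); np.savez(n+"0.npz",p=p,d=d)
    print(get_calibration(n), (-cal(n)[1].T@cal(n)[2]).round(3))
a,b=[cv2.imread(f"pics/{n}0.png") for n in("side","top")]
o=bot.get_obs();print({k:np.round(v,3) for k,v in o.items()})
E
```

```text
{'fov_y': 51.01150857255118, 'cx': 256.1208970815882, 'cy': 191.65715407969478, 'rvec': array([ 0.87168375, -2.4151959 ,  1.21362741]), 'tvec': array([0.47238404, 0.2971321 , 0.82102288])} [0.06  0.673 0.727]
{'fov_y': 52.823779535189615, 'cx': 251.18128674494423, 'cy': 192.90494953850495, 'rvec': array([ 2.18862907, -2.17809698,  0.12300962]), 'tvec': array([0.04500016, 0.60250385, 1.03263597])} [0.504 0.069 1.083]
{'clock': np.float64(0.1), 'joint_pos': array([-1.121,  0.241,  0.004,  1.335, -0.   ,  1.571]), 'joint_vel': array([-0.001, -0.003,  0.002, -0.001,  0.001, -0.002]), 'tau': array([-0.0000e+00, -3.7314e+01,  2.5301e+01,  1.1000e-02, -0.0000e+00,
       -0.0000e+00]), 'eef_pos': array([ 0.217, -0.45 ,  0.247]), 'tool_rot': array([ 0.975,  0.223, -0.   , -0.001]), 'ft_force': array([ 0.098, -0.322, -0.049]), 'ft_torque': array([-0.02 , -0.005,  0.019]), 'grasp_force': np.float64(0.0), 'grip_width': np.float64(0.085)}
```

View pics/top0.png

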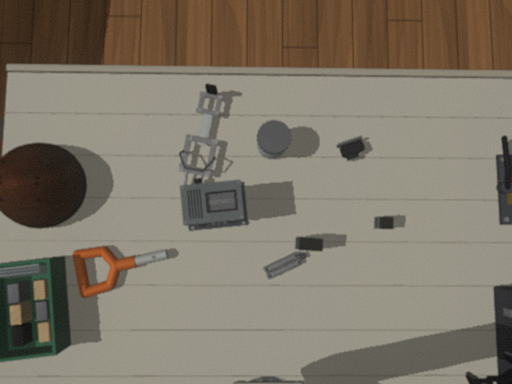

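View pics/side0.png

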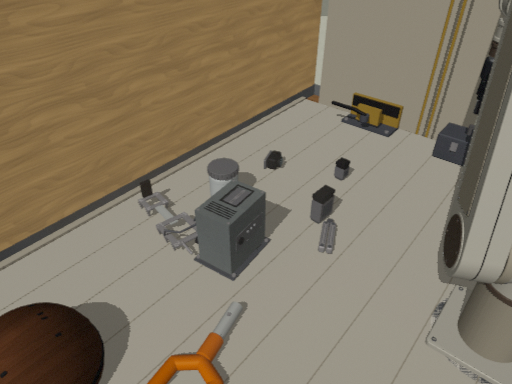

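The top view shows the pack at (309,243), spare at (385,223), charger at (213,203) with its mouth at about (221,202) and vents to the left (+y). The multitool at (285,264) lies close to the pack. The side view agrees.

```bash
python3 - <<'E'
from h import *
def rect(pts):
    m=pts.mean(0); r=cv2.minAreaRect((pts*1000).astype(np.float32)); return np.round(r[0],1),np.round(r[1],1),round(r[2],1),len(pts)
z=np.load("top0.npz");p,d=z["p"],z["d"];W=world("top",d);np.save("W.npy",W)
def reg(u0,u1,v0,v1,z0,z1):
    s=np.zeros(d.shape,bool);s[v0:v1,u0:u1]=1
    return W[s&(d>0)&(W[...,2]>z0)&(W[...,2]<z1)]
print("floor z",np.median(W[300:340,260:340,2]))
for n,a in dict(pack=(290,330,228,256,.08,.1),spare=(370,400,212,234,.05,.07),dock=(170,256,170,235,.15,.17),multi=(258,308,248,280,.008,.05),jar=(250,300,115,165,.09,.12),lamp=(330,370,130,165,.02,.06),crampon=(175,240,80,190,.02,.1)).items():
    q=reg(*a); print(n,rect(q[:,:2]),np.median(q[:,2]).round(4),q.min(0).round(3),q.max(0).round(3))
s=W[190:217,180:250,2]
print((W[202,178:250,2]*1000).round(0)); print((W[178:232,222,2]*1000).round(0))
c=p[175:235,170:260,::-1]; c2=p[220:285,255:345,::-1]
cv2.imwrite("pics/c0.png",np.vstack([cv2.resize(c,(720,300),interpolation=2)[:, :],cv2.resize(c2,(720,300),interpolation=2)]))
E
```

```text
floor z -0.0010172665130846322
pack (array([ 467.1, -103.9]), array([59.1, 31.9]), 86.8, 302) 0.0892 [ 0.451 -0.133  0.08 ] [ 0.484 -0.074  0.095]
spare (array([ 523.7, -312.1]), array([34.5, 31.9]), 90.0, 169) 0.0608 [ 0.508 -0.329  0.05 ] [ 0.54  -0.295  0.066]
dock (array([569.5, 144.9]), array([ 96.4, 146.3]), 6.1, 2421) 0.1568 [0.515 0.067 0.15 ] [0.624 0.222 0.162]
multi (array([411.5, -46.7]), array([ 43.9, 120.6]), 31.0, 519) 0.0181 [ 0.371 -0.103  0.008] [0.454 0.012 0.046]
jar (array([743.7,  -8.8]), array([89.6, 86.6]), 52.8, 919) 0.1028 [ 0.699 -0.054  0.09 ] [0.789 0.035 0.108]
lamp (array([ 729.9, -235.1]), array([53.6, 69.5]), 19.1, 405) 0.036 [ 0.699 -0.264  0.02 ] [ 0.766 -0.194  0.047]
crampon (array([758.9, 186.9]), array([ 95.5, 275. ]), 81.4, 1465) 0.0274 [0.626 0.128 0.02 ] [0.894 0.247 0.078]
[ -2.  -0.  -2.  -4. 157. 160. 160. 156. 154. 157. 156. 153. 159. 157.
 154. 157. 156. 160. 158. 158. 156. 158. 157. 157. 160. 158. 155. 159.
 158. 158. 158. 154. 151. 152. 154. 152. 154. 153. 154. 151. 154. 151.
 157. 151. 155. 154. 155. 154. 157. 152. 154. 154. 154. 154. 157. 153.
 155. 157. 158. 162. 157. 158. 158. 156. 157.   4.  -0.   3.   0.  -1.
  -2.  -1.]
[-1.000e+00  0.000e+00  3.000e+00  1.570e+02  1.600e+02  1.570e+02
  1.570e+02  1.560e+02  1.570e+02  1.580e+02  1.560e+02  1.580e+02
  1.590e+02  1.580e+02  1.560e+02  1.580e+02  1.540e+02  1.550e+02
  1.540e+02  1.560e+02  1.520e+02  1.520e+02  1.540e+02  1.550e+02
  1.550e+02  1.540e+02  1.540e+02  1.560e+02  1.540e+02  1.540e+02
  1.530e+02  1.550e+02  1.590e+02  1.590e+02  1.600e+02  1.580e+02
  1.083e+03  1.560e+02  1.560e+02  1.600e+02  1.580e+02  1.560e+02
  1.600e+02  1.090e+02  4.000e+00  4.000e+00  1.083e+03  2.000e+00
  4.000e+00  1.000e+00  5.000e+00  1.000e+00 -3.000e+00  2.000e+00]
```

View pics/c0.png

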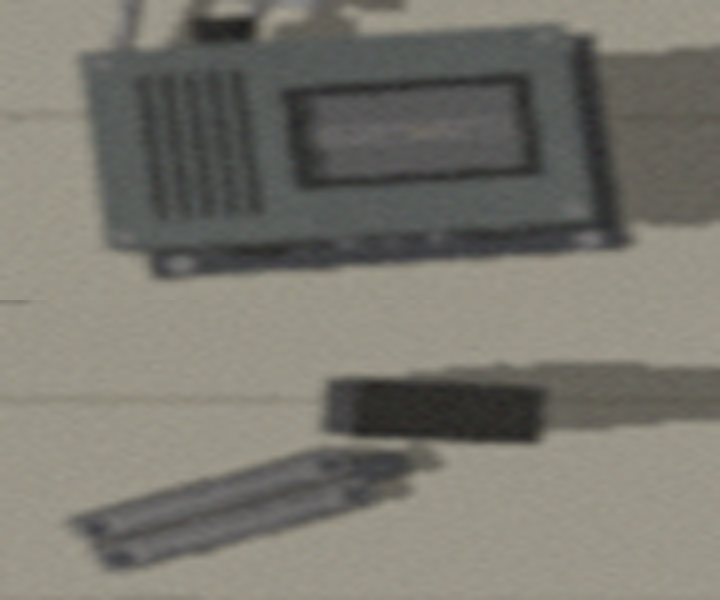

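The crop shows the charger (vents at left, mouth frame at right), and below it the pack with its dark head beside the multitool. All fitted sizes match those given. Next I cross-check with the side view.

```bash
cat >> h.py <<'E'
from scipy.spatial.transform import Rotation as Ro
def plan(target,phi,n,start=None):
    """even rows (shift frac, turn frac) from the present pose to a tool-down pose, tool x at phi deg"""
    o=bot.get_obs(); R=Ro.from_quat(o["tool_rot"]); p=np.array(o["eef_pos"])
    T=Ro.from_euler('z',phi,degrees=True)*Ro.from_euler('x',180,degrees=True)
    rv=(R.inv()*T).as_rotvec(); d=(np.array(target)-p)/n
    rows=[]
    for i in range(n):
        s=R.inv().apply(d); rows.append([(s/.2).round(4).tolist(),(rv/n/np.pi).round(4).tolist()]); R=R*Ro.from_rotvec(rv/n)
    return rows
def st():
    o=bot.get_obs(); R=Ro.from_quat(o["tool_rot"]).as_matrix()
    print("t",round(float(o["clock"]),2),"p",np.round(o["eef_pos"],4),"phi",round(float(np.degrees(np.arctan2(R[1,0],R[0,0]))),2),"zax",R[:,2].round(3),"F",np.round(o["ft_force"],1),"w",round(float(o["grip_width"]),4),"q",np.round(o["joint_pos"],2))
E
python3 - <<'E'
from h import *
z=np.load("side0.npz");p,d=z["p"],z["d"];W=world("side",d)
def reg(c,z0,z1,r): 
    s=(d>0)&(W[...,2]>z0)&(W[...,2]<z1)&(np.hypot(W[...,0]-c[0],W[...,1]-c[1])<r); return W[s]
for n,a in dict(pack=((.467,-.104),.083,.1,.05),dock=((.5695,.145),.15,.17,.1),body=((.467,-.104),.02,.08,.05)).items():
    q=reg(*a); r=cv2.minAreaRect((q[:,:2]*1000).astype(np.float32)); print(n,np.round(r[0],1),np.round(r[1],1),round(r[2],1),len(q),np.median(q[:,2]))
# mouth frame from colour in top view: dark pixels on dock lid
z=np.load("top0.npz");p,d=z["p"],z["d"]
c,R,t,f=cal("top"); C=-R.T@t
g=p.mean(-1); sub=g[185:222,203:240]; 
rows=np.array([[u,v] for v in range(183,222) for u in range(204,240) if g[v,u]<52])
ray=np.c_[(rows[:,0]-c["cx"])/f,(rows[:,1]-c["cy"])/f,np.ones(len(rows))]@R
P=C+ray*((.1575-C[2])/ray[:,2])[:,None]
r=cv2.minAreaRect((P[:,:2]*1000).astype(np.float32)); print("frame",np.round(r[0],1),np.round(r[1],1),r[2],len(rows))
print(g[202,200:245].astype(int),g[185:222,222].astype(int))
for x in plan((.467,-.104,.2),86.8,16): print(x)
E
```

```text
pack [ 465.5 -102.2] [61.8 35.5] 88.7 205 0.0902182601933404
dock [567.2 146.3] [ 99.7 148.6] 5.4 1832 0.1579176811898395
body [446.7 -92.2] [68.9 47.4] 58.4 385 0.04978817640716716
frame [570.8 122.6] [45.8 71.2] 5.8110880851745605 51
[ 62  72  83  88  87  83  56  50  64  83  96  99  98  98  97 102  98  98
  91  91  91  99 101  99  98  93  98  95  96  90  93  90  91  88  79  68
  56  69  85  92  87  85  79  52  49] [ 85  86  88  91  88  75  54  60  79  88  85  87  85  90  93  95 103 101
  87  87  87  87  84  85  68  52  72  86  90  89  88  90  88  89  88  90
  73]
[[0.1173, -0.0633, 0.015], [-0.0, -0.0, -0.0212]]
[[0.1213, -0.0554, 0.0149], [-0.0, -0.0, -0.0212]]
[[0.1247, -0.0472, 0.0149], [-0.0, -0.0, -0.0212]]
[[0.1275, -0.0388, 0.0149], [-0.0, -0.0, -0.0212]]
[[0.1298, -0.0302, 0.0149], [-0.0, -0.0, -0.0212]]
[[0.1316, -0.0215, 0.0149], [-0.0, -0.0, -0.0212]]
[[0.1327, -0.0127, 0.0149], [-0.0, -0.0, -0.0212]]
[[0.1333, -0.0039, 0.0149], [-0.0, -0.0, -0.0212]]
[[0.1332, 0.005, 0.0149], [-0.0, -0.0, -0.0212]]
[[0.1326, 0.0138, 0.0149], [-0.0, -0.0, -0.0212]]
[[0.1314, 0.0226, 0.0149], [-0.0, -0.0, -0.0212]]
[[0.1296, 0.0313, 0.0148], [-0.0, -0.0, -0.0212]]
[[0.1272, 0.0399, 0.0148], [-0.0, -0.0, -0.0212]]
[[0.1243, 0.0482, 0.0148], [-0.0, -0.0, -0.0212]]
[[0.1208, 0.0564, 0.0148], [-0.0, -0.0, -0.0212]]
[[0.1168, 0.0643, 0.0148], [-0.0, -0.0, -0.0212]]
```

Call:
{"name": "apply_moves", "arguments": {
  "steps": [
    [[0.117,-0.063,0.015],[0,0,-0.0212],1],
    [[0.121,-0.055,0.015],[0,0,-0.0212],1],
    [[0.125,-0.047,0.015],[0,0,-0.0212],1],
    [[0.1275,-0.039,0.015],[0,0,-0.0212],1],
    [[0.13,-0.03,0.015],[0,0,-0.0212],1],
    [[0.1315,-0.0215,0.015],[0,0,-0.0212],1],
    [[0.133,-0.013,0.015],[0,0,-0.0212],1],
    [[0.133,-0.004,0.015],[0,0,-0.0212],1]
  ]
}}

```text
clock: 0.77
eef_pos: [0.3426, -0.2762, 0.2238]
tool_rot: [0.881, 0.473, -0.0, -0.0]
ft_force: [-0.2, 0.4, -0.6]
grip_width: 0.0855
grasp_force: 0.0
```

Call:
{"name": "apply_moves", "arguments": {
  "steps": [
    [[0.133,0.005,0.015],[0,0,-0.0212],1],
    [[0.1325,0.014,0.015],[0,0,-0.0212],1],
    [[0.1315,0.0225,0.015],[0,0,-0.0212],1],
    [[0.1295,0.031,0.015],[0,0,-0.0212],1],
    [[0.127,0.04,0.015],[0,0,-0.0212],1],
    [[0.124,0.048,0.015],[0,0,-0.0212],1],
    [[0.121,0.0565,0.015],[0,0,-0.0212],1],
    [[0.117,0.064,0.015],[0,0,-0.0212],1]
  ]
}}

```text
clock: 1.43
eef_pos: [0.4673, -0.1034, 0.1998]
tool_rot: [0.725, 0.688, -0.0, -0.0]
ft_force: [0.4, 0.3, -1.0]
grip_width: 0.0857
grasp_force: 0.0
```

```bash
python3 - <<'E'
from h import *
st()
for x in plan((.4663,-.1031,.083),86.8,6): print(x)
E
```

```text
t 1.43 p [ 0.4673 -0.1034  0.1998] phi 87.02 zax [-0.001  0.    -1.   ] F [ 0.4  0.3 -1. ] w 0.0857 q [-0.22  0.23 -0.14  1.2  -0.    1.41]
[[0.0002, -0.0008, 0.0973], [-0.0, -0.0, 0.0002]]
[[0.0002, -0.0008, 0.0973], [-0.0, -0.0, 0.0002]]
[[0.0002, -0.0008, 0.0973], [-0.0, -0.0, 0.0002]]
[[0.0002, -0.0008, 0.0973], [-0.0, -0.0, 0.0002]]
[[0.0002, -0.0008, 0.0973], [-0.0, -0.0, 0.0002]]
[[0.0002, -0.0009, 0.0973], [-0.0, -0.0, 0.0002]]
```

Call:
{"name": "apply_moves", "arguments": {
  "steps": [
    [[0,-0.001,0.1],[0,0,0.0005],1],
    [[0,-0.001,0.1],[0,0,0.0005],1],
    [[0,-0.001,0.1],[0,0,0],1],
    [[0,-0.001,0.1],[0,0,0],1],
    [[0,-0.001,0.1],[0,0,0],1],
    [[0,0,0.084],[0,0,0],1],
    [[0,0,0],[0,0,0],1],
    [[0,0,0],[0,0,0],1]
  ]
}}

```text
clock: 2.1
eef_pos: [0.465, -0.1043, 0.0826]
tool_rot: [0.727, 0.686, -0.001, -0.001]
ft_force: [0.8, 0.1, -0.2]
grip_width: 0.0852
grasp_force: 0.0
```

Call:
{"name": "apply_moves", "arguments": {
  "steps": [
    [[0,0,0],[0,0,0],0.6],
    [[0,0,0],[0,0,0],0.5],
    [[0,0,0],[0,0,0],0.4],
    [[0,0,0],[0,0,0],0],
    [[0,0,0],[0,0,0],0],
    [[0,0,0],[0,0,0],0],
    [[0,0,0],[0,0,0],0],
    [[0,0,0],[0,0,0],0]
  ]
}}

```text
clock: 2.77
eef_pos: [0.4667, -0.1048, 0.0846]
tool_rot: [0.728, 0.686, 0.0, 0.001]
ft_force: [-1.2, 0.0, 5.4]
grip_width: 0.0308
grasp_force: 60.3
```

```bash
python3 - <<'E'
from h import *
st()
p,d=camera("side"); cv2.imwrite("pics/s1.png",cv2.resize(p[130:280,240:440,::-1],(800,600),interpolation=2))
E
```

```text
t 2.77 p [ 0.4667 -0.1048  0.0846] phi 86.64 zax [ 0.002 -0.001 -1.   ] F [-1.2  0.   5.4] w 0.0308 q [-0.22  0.34 -0.32  0.91 -0.    1.41]
```

View pics/s1.png

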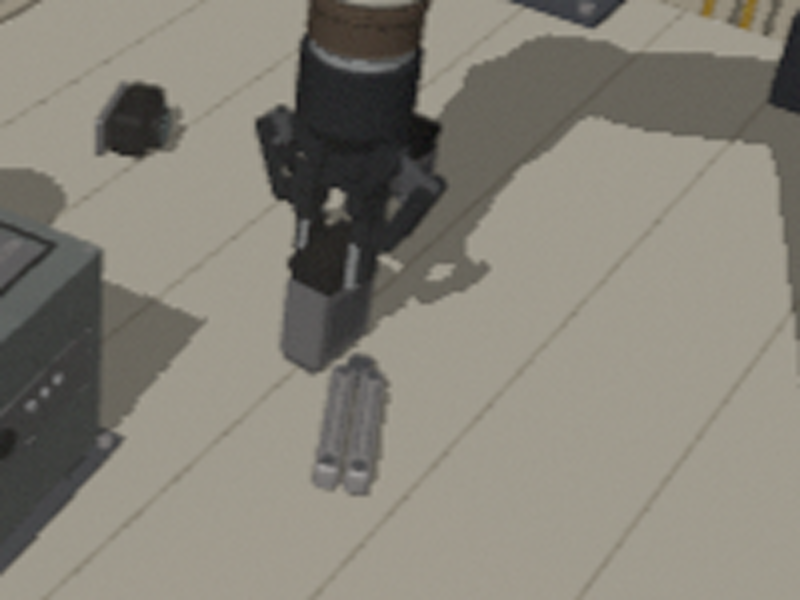

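Gripped across the 32 mm sides near the top. The pack is at (320,310) in the crop and clear of the multitool. Now I lift it.

Call:
{"name": "apply_moves", "arguments": {
  "steps": [
    [[0,0,-0.05],[0,0,0],0],
    [[0,0,-0.12],[0,0,0],0],
    [[0,0,-0.17],[0,0,0],0],
    [[0,0,-0.2],[0,0,0],0],
    [[0,0,-0.2],[0,0,0],0],
    [[0,0,-0.15],[0,0,0],0],
    [[0,0,-0.08],[0,0,0],0],
    [[0,0,-0.03],[0,0,0],0]
  ]
}}

```text
clock: 3.48
eef_pos: [0.4673, -0.1048, 0.2868]
tool_rot: [0.727, 0.686, 0.002, 0.002]
ft_force: [1.0, -0.2, -1.4]
grip_width: 0.0311
grasp_force: 60.0
```

```bash
python3 - <<'E'
from h import *
st()
for x in plan((.5707,.1213,.283),96,16): print(x)
E
```

```text
t 3.48 p [ 0.4673 -0.1048  0.2868] phi 86.65 zax [ 0.006 -0.001 -1.   ] F [ 1.  -0.2 -1.4] w 0.0311 q [-0.22  0.18  0.03  1.41  0.    1.41]
[[0.0724, 0.0281, 0.0013], [0.0001, 0.0, -0.0032]]
[[0.0721, 0.0288, 0.0013], [0.0001, 0.0, -0.0032]]
[[0.0718, 0.0296, 0.0013], [0.0001, 0.0, -0.0032]]
[[0.0715, 0.0303, 0.0013], [0.0001, 0.0, -0.0032]]
[[0.0712, 0.031, 0.0013], [0.0001, 0.0, -0.0032]]
[[0.0709, 0.0318, 0.0012], [0.0001, 0.0, -0.0032]]
[[0.0706, 0.0325, 0.0012], [0.0001, 0.0, -0.0032]]
[[0.0702, 0.0332, 0.0012], [0.0001, 0.0, -0.0032]]
[[0.0699, 0.0339, 0.0012], [0.0001, 0.0, -0.0032]]
[[0.0696, 0.0346, 0.0012], [0.0001, 0.0, -0.0032]]
[[0.0692, 0.0353, 0.0012], [0.0001, 0.0, -0.0032]]
[[0.0688, 0.036, 0.0012], [0.0001, 0.0, -0.0032]]
[[0.0685, 0.0367, 0.0012], [0.0001, 0.0, -0.0032]]
[[0.0681, 0.0374, 0.0012], [0.0001, 0.0, -0.0032]]
[[0.0677, 0.0381, 0.0012], [0.0001, 0.0, -0.0032]]
[[0.0673, 0.0388, 0.0012], [0.0001, 0.0, -0.0032]]
```

Call:
{"name": "apply_moves", "arguments": {
  "steps": [
    [[0.072,0.028,0.0013],[0,0,-0.0032],0],
    [[0.072,0.029,0.0013],[0,0,-0.0032],0],
    [[0.072,0.0295,0.0013],[0,0,-0.0032],0],
    [[0.0715,0.03,0.0013],[0,0,-0.0032],0],
    [[0.071,0.031,0.0013],[0,0,-0.0032],0],
    [[0.071,0.032,0.0013],[0,0,-0.0032],0],
    [[0.0705,0.0325,0.0013],[0,0,-0.0032],0],
    [[0.07,0.033,0.0013],[0,0,-0.0032],0]
  ]
}}

```text
clock: 4.15
eef_pos: [0.5171, 0.009, 0.2794]
tool_rot: [0.699, 0.715, -0.001, -0.001]
ft_force: [0.4, 0.2, -2.1]
grip_width: 0.0306
grasp_force: 59.9
```

Call:
{"name": "apply_moves", "arguments": {
  "steps": [
    [[0.07,0.034,0.0013],[0,0,-0.0032],0],
    [[0.07,0.0345,0.0013],[0,0,-0.0032],0],
    [[0.069,0.035,0.0013],[0,0,-0.0032],0],
    [[0.069,0.036,0.0013],[0,0,-0.0032],0],
    [[0.0685,0.037,0.0013],[0,0,-0.0032],0],
    [[0.068,0.0375,0.0013],[0,0,-0.0032],0],
    [[0.068,0.038,0.0013],[0,0,-0.0032],0],
    [[0.067,0.039,0.0013],[0,0,-0.0032],0]
  ]
}}

```text
clock: 4.82
eef_pos: [0.5697, 0.1224, 0.2783]
tool_rot: [0.67, 0.743, -0.001, -0.0]
ft_force: [0.3, -0.1, -2.8]
grip_width: 0.0309
grasp_force: 59.9
```

Call:
{"name": "apply_moves", "arguments": {
  "steps": [
    [[0,0,0],[0,0,0],0],
    [[0,0,0],[0,0,0],0],
    [[0,0,0],[0,0,0],0],
    [[0,0,0],[0,0,0],0],
    [[0,0,0],[0,0,0],0],
    [[0,0,0],[0,0,0],0],
    [[0,0,0],[0,0,0],0],
    [[0,0,0],[0,0,0],0]
  ]
}}

```text
clock: 5.48
eef_pos: [0.5696, 0.121, 0.2796]
tool_rot: [0.67, 0.742, 0.0, 0.0]
ft_force: [0.6, 0.1, -1.6]
grip_width: 0.0309
grasp_force: 59.9
```

```bash
python3 - <<'E'
from h import *
st()
p,d=camera("side"); np.savez("side1.npz",p=p,d=d)
a=cv2.resize(p[110:280,150:350,::-1],(700,595),interpolation=2); cv2.imwrite("pics/s2.png",a)
W=world("side",d)
m=(d>0)&(abs(W[...,0]-.57)<.06)&(abs(W[...,1]-.122)<.06)&(W[...,2]>.19)&(W[...,2]<.25)
q=W[m]; print(len(q),q.min(0),q.max(0))
u=np.argwhere(m); print(u.min(0),u.max(0))
# split into faces via yaw-rotated coords
a=np.radians(6); 
x=(q[:,0]-.5707)*np.cos(a)+(q[:,1]-.1226)*np.sin(a); y=-(q[:,0]-.5707)*np.sin(a)+(q[:,1]-.1226)*np.cos(a)
print(np.histogram(x*1000,bins=np.arange(-40,41,4))); print(np.histogram(y*1000,bins=np.arange(-40,41,4)))
# top of gripper seen?
E
```

```text
t 5.48 p [0.5696 0.121  0.2796] phi 95.83 zax [ 0.  0. -1.] F [ 0.6  0.1 -1.6] w 0.0309 q [0.21 0.4  0.31 1.48 0.   1.68]
506 [0.54846851 0.09111724 0.19493313] [0.58337575 0.15474602 0.24998409]
[159 223] [189 250]
(array([  0,   0,   0,   0,   2, 291,  35,  26,  30,  27,  28,  26,  30,
        11,   0,   0,   0,   0,   0,   0]), array([-40, -36, -32, -28, -24, -20, -16, -12,  -8,  -4,   0,   4,   8,
        12,  16,  20,  24,  28,  32,  36,  40]))
(array([  0,   0,  11,  20,  15,  18,  15,  26,  17,  20,  19,  18,  21,
        19,  20,  22,  44, 201,   0,   0]), array([-40, -36, -32, -28, -24, -20, -16, -12,  -8,  -4,   0,   4,   8,
        12,  16,  20,  24,  28,  32,  36,  40]))
```

View pics/s2.png

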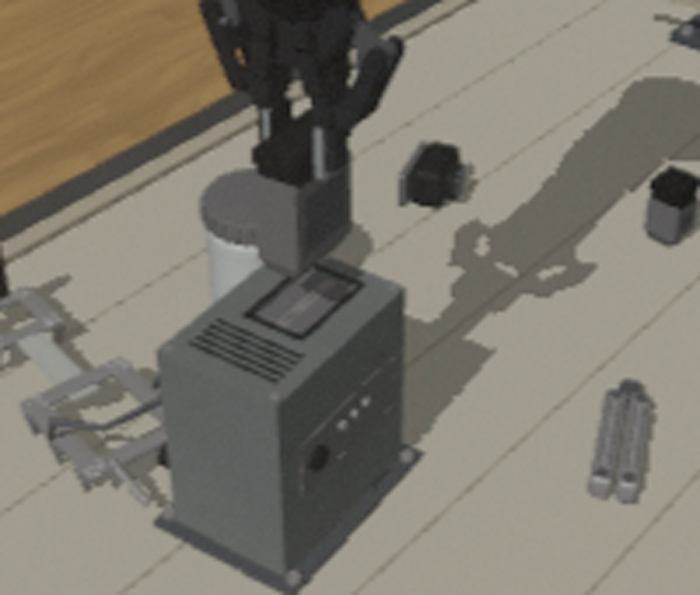

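The pack hangs above the mouth: its foot is at (290,270) in the crop and the mouth is under it. I fit the pack's and charger's faces from the same view to get their relative offset.

```bash
python3 - <<'E'
from h import *
from scipy.optimize import least_squares
d0=np.load("side0.npz")["d"]; d1=np.load("side1.npz")["d"]
def fit(d,hx,yp,box,z0,z1,seed):
    W=world("side",d); m=(d>0)&(abs(W[...,0]-box[0])<box[2])&(abs(W[...,1]-box[1])<box[3])&(W[...,2]>z0)&(W[...,2]<z1); q=W[m][:,:2]
    def res(s):
        c,t=s[:2],s[2]; X=(q[:,0]-c[0])*np.cos(t)+(q[:,1]-c[1])*np.sin(t); Y=-(q[:,0]-c[0])*np.sin(t)+(q[:,1]-c[1])*np.cos(t)
        a=X+hx; b=Y-yp
        return np.where(abs(a)<abs(b),a,b)
    r=least_squares(res,seed,loss="soft_l1",f_scale=.002); print((r.x[:2]*1000).round(2),np.degrees(r.x[2]).round(2),len(q),np.sqrt(np.median(r.fun**2))*1000); return r.x
D=fit(d0,.048,.096,(.567,.146,.09,.11),.03,.145,[.57,.1226,.105])
P=fit(d1,.016,.030,(.57,.122,.05,.05),.205,.245,[.57,.122,.105])
a=D[2]; e=(P-D)[:2]; print("pack in dock frame",(np.array([[np.cos(a),np.sin(a)],[-np.sin(a),np.cos(a)]])@e*1000).round(2))
E
```

```text
[569.87 122.9 ] 6.02 2478 0.5935202193203399
[568.65 121.86] 5.79 414 0.5694677767316333
pack in dock frame [-1.32 -0.9 ]
```

Call:
{"name": "apply_moves", "arguments": {
  "steps": [
    [[0.0045,0.0065,0],[0,0,0],0],
    [[0,0,0.04],[0,0,0],0],
    [[0,0,0.04],[0,0,0],0],
    [[0,0,0.04],[0,0,0],0],
    [[0,0,0.03],[0,0,0],0],
    [[0,0,0],[0,0,0],0],
    [[0,0,0],[0,0,0],0],
    [[0,0,0],[0,0,0],0]
  ]
}}

```text
clock: 6.2
eef_pos: [0.5709, 0.1224, 0.2494]
tool_rot: [0.67, 0.742, 0.0, 0.0]
ft_force: [1.0, -0.1, -1.3]
grip_width: 0.031
grasp_force: 59.9
```

```bash
python3 - <<'E'
from h import *
st()
p,d=camera("side"); np.savez("side2.npz",p=p,d=d)
cv2.imwrite("pics/s3.png",cv2.resize(p[140:240,180:290,::-1],(660,600),interpolation=2)); st()
E
```

```text
t 6.2 p [0.5709 0.1224 0.2494] phi 95.86 zax [ 0.  0. -1.] F [ 1.  -0.1 -1.3] w 0.031 q [ 0.21  0.41  0.25  1.41 -0.    1.68]
t 6.25 p [0.571  0.1225 0.2497] phi 95.87 zax [ 0.001  0.    -1.   ] F [ 0.5  0.1 -2.5] w 0.031 q [0.21 0.41 0.25 1.41 0.   1.68]
```

View pics/s3.png

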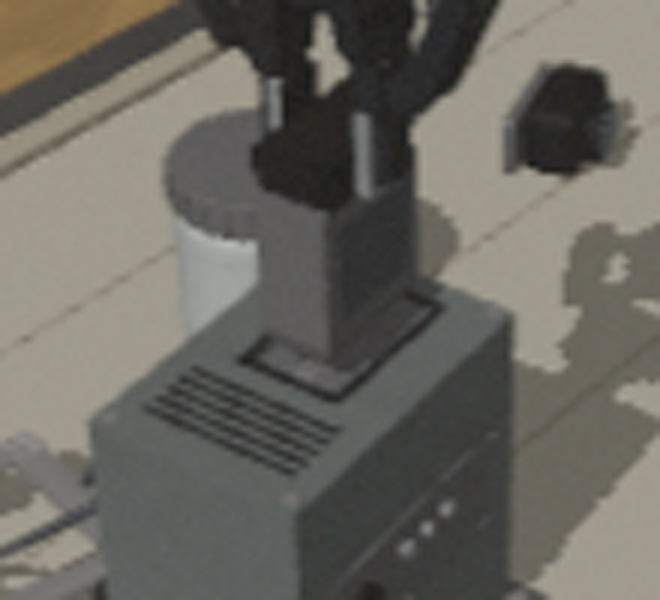

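The pack's foot is about 7 mm above the mouth and square to it, at (325,360) in the crop. I lower it through the flap gently.

Call:
{"name": "apply_moves", "arguments": {
  "steps": [
    [[0,0,0.017],[0,0,0],0],
    [[0,0,0.017],[0,0,0],0],
    [[0,0,0.017],[0,0,0],0],
    [[0,0,0.017],[0,0,0],0],
    [[0,0,0.017],[0,0,0],0],
    [[0,0,0.017],[0,0,0],0],
    [[0,0,0.017],[0,0,0],0],
    [[0,0,0],[0,0,0],0]
  ]
}}

```text
clock: 6.92
eef_pos: [0.5705, 0.1224, 0.2246]
tool_rot: [0.67, 0.742, -0.0, -0.0]
ft_force: [0.7, 0.8, 0.2]
grip_width: 0.0307
grasp_force: 60.2
```

Call:
{"name": "apply_moves", "arguments": {
  "steps": [
    [[0,0,0.0125],[0,0,0],0],
    [[0,0,0.0125],[0,0,0],0],
    [[0,0,0.0125],[0,0,0],0],
    [[0,0,0.0125],[0,0,0],0],
    [[0,0,0],[0,0,0],0],
    [[0,0,0],[0,0,0],0],
    [[0,0,0],[0,0,0],0],
    [[0,0,0],[0,0,0],0]
  ]
}}

```text
clock: 7.58
eef_pos: [0.5705, 0.1223, 0.2151]
tool_rot: [0.67, 0.742, -0.0, -0.0]
ft_force: [0.7, -0.2, -2.0]
grip_width: 0.0309
grasp_force: 60.1
```

Call:
{"name": "apply_moves", "arguments": {
  "steps": [
    [[0,0,0.0125],[0,0,0],0],
    [[0,0,0.0125],[0,0,0],0],
    [[0,0,0.0125],[0,0,0],0],
    [[0,0,0],[0,0,0],0],
    [[0,0,0],[0,0,0],0],
    [[0,0,0],[0,0,0],0],
    [[0,0,0],[0,0,0],0],
    [[0,0,0],[0,0,0],0]
  ]
}}

```text
clock: 8.25
eef_pos: [0.5706, 0.1223, 0.2078]
tool_rot: [0.67, 0.742, -0.0, -0.0]
ft_force: [-0.1, 0.4, -2.4]
grip_width: 0.031
grasp_force: 59.9
```

Call:
{"name": "apply_moves", "arguments": {
  "steps": [
    [[0,0,0.0125],[0,0,0],0],
    [[0,0,0.0125],[0,0,0],0],
    [[0,0,0.0125],[0,0,0],0],
    [[0,0,0],[0,0,0],0],
    [[0,0,0],[0,0,0],0],
    [[0,0,0],[0,0,0],0],
    [[0,0,0],[0,0,0],0],
    [[0,0,0],[0,0,0],0]
  ]
}}

```text
clock: 8.92
eef_pos: [0.5707, 0.1223, 0.2004]
tool_rot: [0.67, 0.742, -0.0, -0.0]
ft_force: [-0.0, -0.5, -2.6]
grip_width: 0.0308
grasp_force: 60.0
```

Call:
{"name": "apply_moves", "arguments": {
  "steps": [
    [[0,0,0.0125],[0,0,0],0],
    [[0,0,0.0125],[0,0,0],0],
    [[0,0,0],[0,0,0],0],
    [[0,0,0],[0,0,0],0],
    [[0,0,0],[0,0,0],0],
    [[0,0,0],[0,0,0],0],
    [[0,0,0],[0,0,0],0],
    [[0,0,0],[0,0,0],0]
  ]
}}

```text
clock: 9.58
eef_pos: [0.5707, 0.1224, 0.1954]
tool_rot: [0.67, 0.742, -0.0, -0.0]
ft_force: [0.2, 0.1, -4.0]
grip_width: 0.0306
grasp_force: 60.0
```

Call:
{"name": "apply_moves", "arguments": {
  "steps": [
    [[0,0,0.01],[0,0,0],0],
    [[0,0,0.01],[0,0,0],0],
    [[0,0,0],[0,0,0],0],
    [[0,0,0],[0,0,0],0],
    [[0,0,0],[0,0,0],0],
    [[0,0,0],[0,0,0],0],
    [[0,0,0],[0,0,0],0],
    [[0,0,0],[0,0,0],0]
  ]
}}

```text
clock: 10.25
eef_pos: [0.5707, 0.1224, 0.1914]
tool_rot: [0.67, 0.742, -0.0, -0.0]
ft_force: [-0.3, 0.2, -3.0]
grip_width: 0.0311
grasp_force: 60.0
```

Call:
{"name": "apply_moves", "arguments": {
  "steps": [
    [[0,0,0.01],[0,0,0],0],
    [[0,0,0.01],[0,0,0],0],
    [[0,0,0],[0,0,0],0],
    [[0,0,0],[0,0,0],0],
    [[0,0,0],[0,0,0],0],
    [[0,0,0],[0,0,0],0],
    [[0,0,0],[0,0,0],0],
    [[0,0,0],[0,0,0],0]
  ]
}}

```text
clock: 10.92
eef_pos: [0.5707, 0.1222, 0.1874]
tool_rot: [0.67, 0.742, -0.0, 0.0]
ft_force: [0.5, -0.2, -2.5]
grip_width: 0.0312
grasp_force: 60.0
```

Call:
{"name": "apply_moves", "arguments": {
  "steps": [
    [[0,0,0.01],[0,0,0],0],
    [[0,0,0],[0,0,0],0],
    [[0,0,0.005],[0,0,0],0],
    [[0,0,0],[0,0,0],0],
    [[0,0,0],[0,0,0],0],
    [[0,0,0],[0,0,0],0],
    [[0,0,0],[0,0,0],0],
    [[0,0,0],[0,0,0],0]
  ]
}}

```text
clock: 11.58
eef_pos: [0.5712, 0.1225, 0.1851]
tool_rot: [0.67, 0.742, 0.001, 0.0]
ft_force: [-0.5, -0.9, 5.1]
grip_width: 0.0309
grasp_force: 60.8
```

The foot rests on the catches, with +5 N felt. I release and rise.

Call:
{"name": "apply_moves", "arguments": {
  "steps": [
    [[0,0,0],[0,0,0],0.6],
    [[0,0,0],[0,0,0],0.6],
    [[0,0,0],[0,0,0],0.6],
    [[0,0,0],[0,0,0],0.6],
    [[0,0,-0.1],[0,0,0],0.6],
    [[0,0,-0.15],[0,0,0],0.6],
    [[0,0,-0.1],[0,0,0],0.6],
    [[0,0,0],[0,0,0],0.5]
  ]
}}

```text
clock: 12.25
eef_pos: [0.573, 0.1229, 0.2594]
tool_rot: [0.67, 0.742, 0.003, 0.002]
ft_force: [1.0, -0.3, 0.4]
grip_width: 0.0433
grasp_force: 0.0
```

```bash
python3 - <<'E'
from h import *
st()
p,d=camera("side"); np.savez("side3.npz",p=p,d=d); W=world("side",d)
cv2.imwrite("pics/s4.png",cv2.resize(p[130:240,180:290,::-1],(600,600),interpolation=2))
m=(d>0)&(abs(W[...,0]-.5705)<.035)&(abs(W[...,1]-.1225)<.04)&(W[...,2]>.17)&(W[...,2]<.215); q=W[m]
print(len(q),np.histogram(q[:,2],bins=np.arange(.17,.216,.003)))
for x in plan((.5705,.1225,.24),185.9,13): print(x)
E
```

```text
t 12.25 p [0.573  0.1229 0.2594] phi 95.87 zax [ 0.008  0.002 -1.   ] F [ 1.  -0.3  0.4] w 0.0433 q [0.21 0.4  0.26 1.42 0.   1.68]
404 (array([ 45,  23,  20,  16,  32,  27, 110, 131,   0,   0,   0,   0,   0,
         0,   0]), array([0.17 , 0.173, 0.176, 0.179, 0.182, 0.185, 0.188, 0.191, 0.194,
       0.197, 0.2  , 0.203, 0.206, 0.209, 0.212, 0.215]))
[[-0.0, -0.0007, 0.0066], [0.0001, 0.0001, -0.0385]]
[[0.0, -0.0007, 0.0066], [0.0001, 0.0001, -0.0385]]
[[0.0001, -0.0007, 0.0066], [0.0001, 0.0001, -0.0385]]
[[0.0002, -0.0007, 0.0066], [0.0001, 0.0001, -0.0385]]
[[0.0003, -0.0006, 0.0066], [0.0001, 0.0001, -0.0385]]
[[0.0004, -0.0006, 0.0066], [0.0001, 0.0001, -0.0385]]
[[0.0004, -0.0005, 0.0066], [0.0001, 0.0001, -0.0385]]
[[0.0005, -0.0005, 0.0066], [0.0001, 0.0001, -0.0385]]
[[0.0005, -0.0004, 0.0066], [0.0001, 0.0001, -0.0385]]
[[0.0006, -0.0003, 0.0066], [0.0001, 0.0001, -0.0385]]
[[0.0006, -0.0003, 0.0066], [0.0001, 0.0001, -0.0385]]
[[0.0006, -0.0002, 0.0066], [0.0001, 0.0001, -0.0385]]
[[0.0007, -0.0001, 0.0066], [0.0001, 0.0001, -0.0385]]
```

View pics/s4.png

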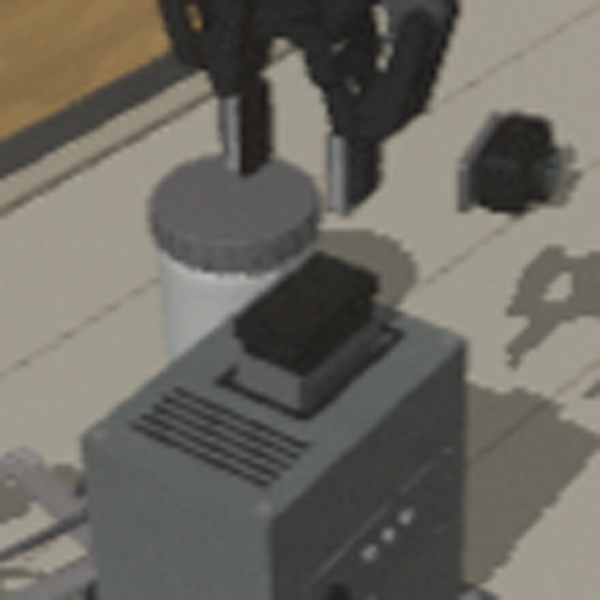

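The pack stands upright in the mouth, top centre at (308,300), about 33 mm above the rim. Now I shut the fingers and turn 90° for the push.

Call:
{"name": "apply_moves", "arguments": {
  "steps": [
    [[0,0,0],[0,0,-0.038],0],
    [[0,0,0],[0,0,-0.038],0],
    [[0,0,0],[0,0,-0.038],0],
    [[0,0,0],[0,0,-0.038],0],
    [[0,0,0],[0,0,-0.038],0],
    [[0,0,0],[0,0,-0.038],0],
    [[0,0,0],[0,0,-0.038],0],
    [[0,0,0],[0,0,-0.038],0]
  ]
}}

```text
clock: 12.97
eef_pos: [0.57, 0.1223, 0.2526]
tool_rot: [0.251, 0.968, -0.001, -0.001]
ft_force: [-0.4, -0.5, -0.1]
grip_width: -0.0004
grasp_force: 0.0
```

Call:
{"name": "apply_moves", "arguments": {
  "steps": [
    [[0,0,0.02],[0,0,-0.038],0],
    [[0,0,0.02],[0,0,-0.038],0],
    [[0,0,0.02],[0,0,-0.038],0],
    [[0,0,0],[0,0,-0.038],0],
    [[0,0,0],[0,0,-0.038],0],
    [[0,0,0],[0,0,0],0],
    [[0,0,0],[0,0,0],0],
    [[0,0,0],[0,0,0],0]
  ]
}}

```text
clock: 13.63
eef_pos: [0.5704, 0.1223, 0.2417]
tool_rot: [-0.041, 0.999, -0.0, -0.001]
ft_force: [0.4, -0.1, 0.5]
grip_width: 0.0002
grasp_force: 0.0
```

```bash
python3 - <<'E'
from h import *
st()
print(plan((.5707,.1225,.215),185.9,1))
E
```

```text
t 13.63 p [0.5704 0.1223 0.2417] phi -175.36 zax [-0.001 -0.    -1.   ] F [ 0.4 -0.1  0.5] w 0.0002 q [0.21 0.41 0.23 1.39 0.   0.13]
[[[-0.0017, 0.0007, 0.1334], [-0.0, -0.0005, -0.007]]]
```

Call:
{"name": "apply_moves", "arguments": {
  "steps": [
    [[-0.001,0.0005,0.03],[0,0,-0.007],0],
    [[0,0,0.04],[0,0,0],0],
    [[0,0,0.04],[0,0,0],0],
    [[0,0,0.025],[0,0,0],0],
    [[0,0,0],[0,0,0],0],
    [[0,0,0],[0,0,0],0],
    [[0,0,0],[0,0,0],0],
    [[0,0,0],[0,0,0],0]
  ]
}}

```text
clock: 14.3
eef_pos: [0.5713, 0.1226, 0.216]
tool_rot: [-0.053, 0.999, 0.0, 0.0]
ft_force: [0.1, -0.1, 0.1]
grip_width: 0.0
grasp_force: 0.0
```

Call:
{"name": "apply_moves", "arguments": {
  "steps": [
    [[0,0,0.01],[0,0,0],0],
    [[0,0,0.01],[0,0,0],0],
    [[0,0,0],[0,0,0],0],
    [[0,0,0],[0,0,0],0],
    [[0,0,0],[0,0,0],0],
    [[0,0,0],[0,0,0],0],
    [[0,0,0],[0,0,0],0],
    [[0,0,0],[0,0,0],0]
  ]
}}

```text
clock: 14.97
eef_pos: [0.571, 0.1225, 0.2116]
tool_rot: [-0.053, 0.999, 0.0, 0.0]
ft_force: [-0.3, 1.2, 0.2]
grip_width: 0.0004
grasp_force: 0.0
```

Call:
{"name": "apply_moves", "arguments": {
  "steps": [
    [[0,0,0.008],[0,0,0],0],
    [[0,0,0.005],[0,0,0],0],
    [[0,0,0.005],[0,0,0],0],
    [[0,0,0.005],[0,0,0],0],
    [[0,0,0],[0,0,0],0],
    [[0,0,0],[0,0,0],0],
    [[0,0,0],[0,0,0],0],
    [[0,0,0],[0,0,0],0]
  ]
}}

```text
clock: 15.63
eef_pos: [0.5712, 0.1225, 0.2074]
tool_rot: [-0.053, 0.999, 0.0, 0.0]
ft_force: [-0.4, -1.0, 5.1]
grip_width: -0.0001
grasp_force: 2.3
```

Call:
{"name": "apply_moves", "arguments": {
  "steps": [
    [[0,0,0.004],[0,0,0],0],
    [[0,0,0.004],[0,0,0],0],
    [[0,0,0],[0,0,0],0],
    [[0,0,0],[0,0,0],0],
    [[0,0,0],[0,0,0],0],
    [[0,0,0],[0,0,0],0],
    [[0,0,0],[0,0,0],0],
    [[0,0,0],[0,0,0],0]
  ]
}}

```text
clock: 16.3
eef_pos: [0.5713, 0.1225, 0.2059]
tool_rot: [-0.053, 0.999, 0.0, 0.001]
ft_force: [-0.2, -0.4, 4.8]
grip_width: -0.0002
grasp_force: 2.5
```

Contact came as predicted (z 0.2075) at about 5 N, and the pack is sinking. I carry on in small steps.

Call:
{"name": "apply_moves", "arguments": {
  "steps": [
    [[0,0,0.004],[0,0,0],0],
    [[0,0,0.004],[0,0,0],0],
    [[0,0,0.004],[0,0,0],0],
    [[0,0,0.004],[0,0,0],0],
    [[0,0,0.004],[0,0,0],0],
    [[0,0,0.004],[0,0,0],0],
    [[0,0,0],[0,0,0],0],
    [[0,0,0],[0,0,0],0]
  ]
}}

```text
clock: 16.97
eef_pos: [0.5717, 0.1226, 0.2018]
tool_rot: [-0.053, 0.999, 0.0, 0.001]
ft_force: [-0.8, -0.3, 7.6]
grip_width: -0.0002
grasp_force: 3.6
```

Call:
{"name": "apply_moves", "arguments": {
  "steps": [
    [[0,0,0.005],[0,0,0],0],
    [[0,0,0.005],[0,0,0],0],
    [[0,0,0.005],[0,0,0],0],
    [[0,0,0.005],[0,0,0],0],
    [[0,0,0.005],[0,0,0],0],
    [[0,0,0.005],[0,0,0],0],
    [[0,0,0],[0,0,0],0],
    [[0,0,0],[0,0,0],0]
  ]
}}

```text
clock: 17.63
eef_pos: [0.5708, 0.1225, 0.1941]
tool_rot: [-0.053, 0.999, -0.0, -0.0]
ft_force: [0.8, 0.1, 2.8]
grip_width: 0.0
grasp_force: 0.9
```

Call:
{"name": "apply_moves", "arguments": {
  "steps": [
    [[0,0,0.007],[0,0,0],0],
    [[0,0,0.007],[0,0,0],0],
    [[0,0,0.007],[0,0,0],0],
    [[0,0,0.007],[0,0,0],0],
    [[0,0,0.007],[0,0,0],0],
    [[0,0,0.007],[0,0,0],0],
    [[0,0,0],[0,0,0],0],
    [[0,0,0],[0,0,0],0]
  ]
}}

```text
clock: 18.3
eef_pos: [0.5708, 0.1225, 0.1857]
tool_rot: [-0.053, 0.999, -0.0, -0.0]
ft_force: [-0.2, 0.3, 1.2]
grip_width: -0.0001
grasp_force: 0.7
```

Call:
{"name": "apply_moves", "arguments": {
  "steps": [
    [[0,0,0.007],[0,0,0],0],
    [[0,0,0.007],[0,0,0],0],
    [[0,0,0.007],[0,0,0],0],
    [[0,0,0.007],[0,0,0],0],
    [[0,0,0.007],[0,0,0],0],
    [[0,0,0.007],[0,0,0],0],
    [[0,0,0],[0,0,0],0],
    [[0,0,0],[0,0,0],0]
  ]
}}

```text
clock: 18.97
eef_pos: [0.5708, 0.1225, 0.1773]
tool_rot: [-0.053, 0.999, -0.0, -0.0]
ft_force: [0.1, -0.5, 1.1]
grip_width: 0.0004
grasp_force: 0.7
```

Call:
{"name": "apply_moves", "arguments": {
  "steps": [
    [[0,0,0.005],[0,0,0],0],
    [[0,0,0.005],[0,0,0],0],
    [[0,0,0.005],[0,0,0],0],
    [[0,0,0.005],[0,0,0],0],
    [[0,0,0.005],[0,0,0],0],
    [[0,0,0],[0,0,0],0],
    [[0,0,0],[0,0,0],0],
    [[0,0,0],[0,0,0],0]
  ]
}}

```text
clock: 19.63
eef_pos: [0.5709, 0.1225, 0.1725]
tool_rot: [-0.053, 0.999, -0.0, -0.0]
ft_force: [-0.1, -0.1, 2.5]
grip_width: -0.0002
grasp_force: 0.9
```

Call:
{"name": "apply_moves", "arguments": {
  "steps": [
    [[0,0,0.005],[0,0,0],0],
    [[0,0,0.005],[0,0,0],0],
    [[0,0,0.005],[0,0,0],0],
    [[0,0,0],[0,0,0],0],
    [[0,0,0],[0,0,0],0],
    [[0,0,0],[0,0,0],0],
    [[0,0,0],[0,0,0],0],
    [[0,0,0],[0,0,0],0]
  ]
}}

```text
clock: 20.3
eef_pos: [0.5709, 0.1225, 0.1696]
tool_rot: [-0.053, 0.999, -0.0, -0.0]
ft_force: [1.0, -0.8, 2.3]
grip_width: 0.0001
grasp_force: 0.9
```

Call:
{"name": "apply_moves", "arguments": {
  "steps": [
    [[0,0,0.005],[0,0,0],0],
    [[0,0,0.005],[0,0,0],0],
    [[0,0,0.005],[0,0,0],0],
    [[0,0,0],[0,0,0],0],
    [[0,0,0],[0,0,0],0],
    [[0,0,0],[0,0,0],0],
    [[0,0,0],[0,0,0],0],
    [[0,0,0],[0,0,0],0]
  ]
}}

```text
clock: 20.97
eef_pos: [0.5709, 0.1225, 0.1666]
tool_rot: [-0.053, 0.999, 0.0, -0.0]
ft_force: [-0.2, -0.4, 2.2]
grip_width: -0.0002
grasp_force: 1.0
```

Call:
{"name": "apply_moves", "arguments": {
  "steps": [
    [[0,0,0.005],[0,0,0],0],
    [[0,0,0.005],[0,0,0],0],
    [[0,0,0.005],[0,0,0],0],
    [[0,0,0],[0,0,0],0],
    [[0,0,0],[0,0,0],0],
    [[0,0,0],[0,0,0],0],
    [[0,0,0],[0,0,0],0],
    [[0,0,0],[0,0,0],0]
  ]
}}

```text
clock: 21.63
eef_pos: [0.5709, 0.1225, 0.1636]
tool_rot: [-0.053, 0.999, -0.0, -0.0]
ft_force: [0.2, 0.2, 2.4]
grip_width: -0.0
grasp_force: 0.9
```

Call:
{"name": "apply_moves", "arguments": {
  "steps": [
    [[0,0,0.005],[0,0,0],0],
    [[0,0,0.005],[0,0,0],0],
    [[0,0,0.005],[0,0,0],0],
    [[0,0,0],[0,0,0],0],
    [[0,0,0],[0,0,0],0],
    [[0,0,0],[0,0,0],0],
    [[0,0,0],[0,0,0],0],
    [[0,0,0],[0,0,0],0]
  ]
}}

```text
clock: 22.3
eef_pos: [0.5713, 0.1226, 0.1621]
tool_rot: [-0.053, 0.999, 0.0, 0.001]
ft_force: [-1.2, -0.7, 8.4]
grip_width: -0.0002
grasp_force: 4.2
```

Call:
{"name": "apply_moves", "arguments": {
  "steps": [
    [[0,0,0.005],[0,0,0],0],
    [[0,0,0.005],[0,0,0],0],
    [[0,0,0.005],[0,0,0],0],
    [[0,0,0],[0,0,0],0],
    [[0,0,0],[0,0,0],0],
    [[0,0,0],[0,0,0],0],
    [[0,0,0],[0,0,0],0],
    [[0,0,0],[0,0,0],0]
  ]
}}

```text
clock: 22.97
eef_pos: [0.5714, 0.1226, 0.1599]
tool_rot: [-0.053, 0.999, 0.0, 0.001]
ft_force: [-1.4, -0.9, 12.0]
grip_width: -0.0002
grasp_force: 5.9
```

Call:
{"name": "apply_moves", "arguments": {
  "steps": [
    [[0,0,0.004],[0,0,0],0],
    [[0,0,0.004],[0,0,0],0],
    [[0,0,0.004],[0,0,0],0],
    [[0,0,0.004],[0,0,0],0],
    [[0,0,0.004],[0,0,0],0],
    [[0,0,0],[0,0,0],0],
    [[0,0,0],[0,0,0],0],
    [[0,0,0],[0,0,0],0]
  ]
}}

```text
clock: 23.63
eef_pos: [0.5714, 0.1226, 0.1561]
tool_rot: [-0.053, 0.999, 0.0, 0.001]
ft_force: [-3.0, -0.9, 12.3]
grip_width: -0.0001
grasp_force: 6.5
```

Call:
{"name": "apply_moves", "arguments": {
  "steps": [
    [[0,0,0.004],[0,0,0],0],
    [[0,0,0.004],[0,0,0],0],
    [[0,0,0.004],[0,0,0],0],
    [[0,0,0.004],[0,0,0],0],
    [[0,0,0.004],[0,0,0],0],
    [[0,0,0],[0,0,0],0],
    [[0,0,0],[0,0,0],0],
    [[0,0,0],[0,0,0],0]
  ]
}}

```text
clock: 24.3
eef_pos: [0.5714, 0.1226, 0.1523]
tool_rot: [-0.053, 0.999, 0.0, 0.001]
ft_force: [-2.6, -0.2, 14.0]
grip_width: -0.0001
grasp_force: 6.8
```

Call:
{"name": "apply_moves", "arguments": {
  "steps": [
    [[0,0,0.004],[0,0,0],0],
    [[0,0,0.004],[0,0,0],0],
    [[0,0,0.004],[0,0,0],0],
    [[0,0,0.004],[0,0,0],0],
    [[0,0,0.004],[0,0,0],0],
    [[0,0,0],[0,0,0],0],
    [[0,0,0],[0,0,0],0],
    [[0,0,0],[0,0,0],0]
  ]
}}

```text
clock: 24.97
eef_pos: [0.5714, 0.1226, 0.1485]
tool_rot: [-0.053, 0.999, 0.0, 0.001]
ft_force: [-2.4, -1.7, 15.7]
grip_width: -0.0003
grasp_force: 8.2
```

Call:
{"name": "apply_moves", "arguments": {
  "steps": [
    [[0,0,0.004],[0,0,0],0],
    [[0,0,0.004],[0,0,0],0],
    [[0,0,0.004],[0,0,0],0],
    [[0,0,0],[0,0,0],0],
    [[0,0,0],[0,0,0],0],
    [[0,0,0],[0,0,0],0],
    [[0,0,0],[0,0,0],0],
    [[0,0,0],[0,0,0],0]
  ]
}}

```text
clock: 25.63
eef_pos: [0.5714, 0.1226, 0.1461]
tool_rot: [-0.053, 0.999, 0.0, 0.001]
ft_force: [-3.2, -1.6, 14.9]
grip_width: -0.0001
grasp_force: 8.2
```

Call:
{"name": "apply_moves", "arguments": {
  "steps": [
    [[0,0,0.004],[0,0,0],0],
    [[0,0,0],[0,0,0],0],
    [[0,0,0.004],[0,0,0],0],
    [[0,0,0],[0,0,0],0],
    [[0,0,0.003],[0,0,0],0],
    [[0,0,0],[0,0,0],0],
    [[0,0,0],[0,0,0],0],
    [[0,0,0],[0,0,0],0]
  ]
}}

```text
clock: 26.3
eef_pos: [0.5714, 0.1226, 0.144]
tool_rot: [-0.053, 0.999, 0.0, 0.001]
ft_force: [-4.2, -1.5, 15.2]
grip_width: -0.0001
grasp_force: 8.5
```

Call:
{"name": "apply_moves", "arguments": {
  "steps": [
    [[0,0,0.003],[0,0,0],0],
    [[0,0,0],[0,0,0],0],
    [[0,0,0.003],[0,0,0],0],
    [[0,0,0],[0,0,0],0],
    [[0,0,0.002],[0,0,0],0],
    [[0,0,0],[0,0,0],0],
    [[0,0,0],[0,0,0],0],
    [[0,0,0],[0,0,0],0]
  ]
}}

```text
clock: 26.97
eef_pos: [0.5714, 0.1226, 0.1425]
tool_rot: [-0.053, 0.999, 0.0, 0.002]
ft_force: [-4.9, -1.0, 15.8]
grip_width: -0.0002
grasp_force: 8.7
```

Call:
{"name": "apply_moves", "arguments": {
  "steps": [
    [[0.003,0,0.003],[0,0,0],0],
    [[0,0,0],[0,0,0],0],
    [[0,0,0.003],[0,0,0],0],
    [[0,0,0],[0,0,0],0],
    [[0,0,0],[0,0,0],0],
    [[0,0,0],[0,0,0],0],
    [[0,0,0],[0,0,0],0],
    [[0,0,0],[0,0,0],0]
  ]
}}

```text
clock: 27.63
eef_pos: [0.5714, 0.1225, 0.1414]
tool_rot: [-0.053, 0.999, 0.0, 0.002]
ft_force: [-2.3, -0.7, 15.3]
grip_width: -0.0002
grasp_force: 8.4
```

Call:
{"name": "apply_moves", "arguments": {
  "steps": [
    [[0,0,0.003],[0,0,0],0],
    [[0,0,0],[0,0,0],0],
    [[0,0,0.003],[0,0,0],0],
    [[0,0,0],[0,0,0],0],
    [[0,0,0],[0,0,0],0],
    [[0,0,0],[0,0,0],0],
    [[0,0,0],[0,0,0],0],
    [[0,0,0],[0,0,0],0]
  ]
}}

```text
clock: 28.3
eef_pos: [0.5714, 0.1226, 0.1402]
tool_rot: [-0.053, 0.999, 0.0, 0.002]
ft_force: [-3.2, -0.5, 15.2]
grip_width: 0.0001
grasp_force: 8.5
```

Call:
{"name": "apply_moves", "arguments": {
  "steps": [
    [[0,0,0.003],[0,0,0],0],
    [[0,0,0],[0,0,0],0],
    [[0,0,0],[0,0,0],0],
    [[0,0,0],[0,0,0],0],
    [[0,0,0],[0,0,0],0],
    [[0,0,0],[0,0,0],0],
    [[0,0,0],[0,0,0],0],
    [[0,0,0],[0,0,0],0]
  ]
}}

```text
clock: 28.97
eef_pos: [0.5714, 0.1226, 0.1387]
tool_rot: [-0.053, 0.999, 0.0, 0.002]
ft_force: [-1.2, -0.6, 10.9]
grip_width: -0.0003
grasp_force: 6.2
```

The force dropped from 15.2 to 10.9 N and the pack sank further than commanded, at the predicted home depth: that is the click. I stop and withdraw straight up.

Call:
{"name": "apply_moves", "arguments": {
  "steps": [
    [[0,0,-0.01],[0,0,0],0],
    [[0,0,-0.015],[0,0,0],0],
    [[0,0,-0.02],[0,0,0],0],
    [[0,0,-0.03],[0,0,0],0],
    [[0,0,-0.04],[0,0,0],0],
    [[0,0,-0.05],[0,0,0],0],
    [[0,0,-0.06],[0,0,0],0],
    [[0,0,-0.08],[0,0,0],0]
  ]
}}

```text
clock: 29.63
eef_pos: [0.5701, 0.1224, 0.1982]
tool_rot: [-0.053, 0.999, -0.0, -0.0]
ft_force: [0.5, 0.9, -0.1]
grip_width: -0.0003
grasp_force: 0.0
```

Call:
{"name": "apply_moves", "arguments": {
  "steps": [
    [[0,0,-0.1],[0,0,0],0],
    [[0.1,0,-0.1],[0,0,0],0],
    [[0.15,0,0],[0,0,0],0],
    [[0.15,0,0],[0,0,0],0],
    [[0.15,0,0],[0,0,0],0],
    [[0.1,0,0],[0,0,0],0],
    [[0,0,0],[0,0,0],0],
    [[0,0,0],[0,0,0],0]
  ]
}}

```text
clock: 30.3
eef_pos: [0.441, 0.1088, 0.2391]
tool_rot: [-0.053, 0.999, 0.0, 0.001]
ft_force: [1.3, 0.6, 0.7]
grip_width: 0.0003
grasp_force: 0.0
```

```bash
python3 - <<'E'
from h import *
st()
out=[]
for n,(v0,v1,u0,u1) in dict(side=(150,250,180,290),top=(165,235,175,255)).items():
    p,d=camera(n); out.append(cv2.resize(p[v0:v1,u0:u1,::-1],(400,400),interpolation=2)); W=world(n,d)
    a=np.radians(6); x=(W[...,0]-.5707)*np.cos(a)+(W[...,1]-.1226)*np.sin(a); y=-(W[...,0]-.5707)*np.sin(a)+(W[...,1]-.1226)*np.cos(a)
    m=(d>0)&(abs(x)<.014)&(abs(y)<.026)&(W[...,2]<.2); print(n,np.percentile(W[m][:,2],[5,50,95]).round(4),m.sum())
cv2.imwrite("pics/e.png",np.hstack(out))
E
```

```text
t 30.3 p [0.441  0.1088 0.2391] phi -173.94 zax [ 0.003  0.001 -1.   ] F [1.3 0.6 0.7] w 0.0003 q [ 0.24  0.15 -0.13  1.29 -0.    0.14]
side [0.1538 0.1551 0.1569] 157
top [0.1512 0.1539 0.1565] 251
```

View pics/e.png

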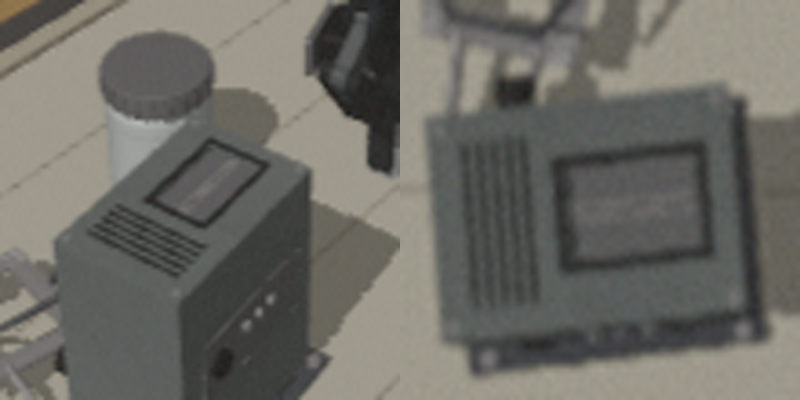

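Both views show the two leaves shut and level, about 3 mm under the rim. An unlatched pack would have lifted and propped them open. The gripper is clear.

```bash
python3 -c "
from workcell import bot; print(bot.job_done())"
```

```text
the job is handed in; nothing more can be done
None
```

The larger pack is in the charger, pushed down until the catch clicked (felt as a drop from about 15 to 11 N), with both flap leaves shut over it; nothing else on the shelf was touched, and the job was handed in at about 30 s.

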